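# Nest the small lug shell in the large one

## Robot

A 6-joint arm with a two-finger parallel gripper is mounted at the origin on the work surface. World frame = base frame: x ahead of the robot, y to its left, z up, the work surface at z = 0. Lengths are in m, angles in rad, forces in N, time in s.
With the tool pointing down it reaches from about 0.25 to 0.775 m from the base axis. Payload 4 kg.
Tool frame: the origin (TCP) lies midway between the tips of the shut fingers; the grasp point (between the pads) lies 19 mm behind it; z points along the fingers, y is the line along which they close (so a half turn about z gives the same grasp; the last joint's range is limited). The gripper opens to 94 mm and grips with 3 to 60 N. Pads are 16 mm wide; open, the fingers measure 119 mm over their backs; the gripper's body (75 mm by 177 mm) begins 78 mm behind the grasp point.
Start: joints at [-1.368, 0.087, 1.371, -0, 1.684, -0.103], TCP at [0.166, -0.525, 0.185] pointing down, gripper open.
Joint ranges: [-3.1, 3.1], [-0.76, 2.03], [0.27, 2.55], [-1.08, 4.22], [0.17, 2.65], [-2.57, 2.57]. Speed limits (rad/s): [2.79, 2.79, 3.14, 3.14, 3.14, 3.14].

## Interface

Orientations are given as [roll, pitch, yaw] about the fixed x, y, z axes, in that order (R = Rz(yaw) Ry(pitch) Rx(roll)).
In Python, from bench import get_obs, snapshot, close_job gives the robot as it stands. The module is installed in compiled form; this text tells all that it offers.
- The arm moves only by the tool drive_tool, never from a script. Its argument "commands" is a list of rows, each a list of 6 numbers: the shift along the tool's x, y, z in units of 0.04 m (1.0 is 0.04 m), then the turn, a rotation vector about the tool's x, y, z in units of 0.1 rad (1.0 is 0.1 rad). In form: [[dx, dy, dz, wx, wy, wz], ...]. A call has 1 to 20 rows; each row shifts and turns the commanded pose from where the row before left it, along the tool's axes as they then stand; what a row does not reach is not made up. A row lasts 1/8 s, in which the tool goes at most 62.5 mm and 10.7 degrees, less where a joint would pass 70% of its speed; a pose out of reach is approached as far as the arm can. A call with a number of a shift or a turn outside -1 to 1 is refused whole. A call with a gripper value outside its range is refused whole. "gripper" is the closure, from 0 (fully open) to 1 (shut), set as the call begins (left out, the last holds). The fingers move at their own pace and stop on an object; the grip force is fixed at half the most. Time passes only in rows, so rows that do not move let the fingers close. It gives the time, the measured TCP pose, the force, the opening and the grip force at its end, in the units of the state.
- get_obs(): the state, without advancing time (a new reading comes with each control period).
- snapshot(name): name is "side" or "top"; returns a dict with "image" (384x512x3 uint8, blue, green, red), "range_z" (384x512 float32, m along the optical axis (not along the pixel's ray), 0 where there is no reading), "fx", "fy", "cx", "cy" (pixels), "rvec" (rotation vector, rad) and "tvec" (3), from world to camera coordinates, as OpenCV has them. Camera axes: x right, y down, z forward; pixel columns grow to the right and rows downward; lengths in m; the calibration is good to about 2 mm. A picture is of the moment at which its call begins.
- close_job(): hands the job in; it is judged then, once.
The state is a dict: "time": time; "joint_positions": joint angles; "qvel": joint speeds; "joint_torque": joint torques, N m; "tool_pos": TCP position; "ee_rot": TCP orientation; "wrist_force": force on the tool from outside, world axes, zero at the start; "wrist_torque": the same for the moment, N m; "width": finger opening in m; "finger_force": force on a finger pad.
Only numpy, scipy, OpenCV 4.12 (cv2) and the standard library are available. Lean on these libraries where they do the work, as an engineer would, in place of code of your own. Each camera call takes 0.05 s, during which the arm holds its last target. There are 200 camera calls.

## Task

Pick up the small pear-shaped lug shell by its post, turn it until its outline matches the large pear-shaped shell, and lower it into the large shell where that stands, so that it sits flat on its floor, narrow end in narrow end. Do not drop it in, and leave the oblong shell where it is.

Things in the scene. Friction and masses are not known exactly. Their poses are not given: they have to be found in the camera images.
- small_shell: White pear-shaped open shell, hollow up, upright post in its middle. Rim 87 (x) by 58 mm, 24 mm at the narrow end; foot 3 mm less all round; walls 26 mm high, 3 thick. Post 28 mm (x) by 16 mm (y), top 64 mm above the underside, 38 above the rim: grip its 16 mm above the rim. 0.14 kg. Origin: underside below the post; +x to the narrow end (tip at 35 mm, wide end at -52), z up.
- large_shell: White pear-shaped open shell, same outline but larger, no post, loose on the counter, 0.5 kg. Rim 115 by 86 mm, 28 mm high, floor 5 mm thick, walls 4 mm, flaring: 5 mm gap round the small shell's foot at the floor, 13 mm at the rim. Origin: underside; the small shell's origin belongs 5 mm above it, axes alike; +x to the narrow end (rim at 49 mm, wide end at -66), z up.
- oblong_shell: White oblong open shell with two equal round ends, rim 91 by 57 mm, 26 mm high, with the same 64 mm high post as the small pear-shaped one. Not wanted; it stays where it is. Origin: centre of its underside, x along its length, z up.

How it is judged:
By the outcome, as a careful person would: the job done as asked, in the order asked, and still so for the second after the job is handed in, with the robot touching nothing.
It also fails if it takes over 34 s, if anything falls off the work surface, if the arm or the gripper's body presses on something with over 40 N, if the wrist force passes 120 N, or if a joint passes its speed limit or range.

## Working session

There is one attempt and no reset: what is moved stays moved. The work goes in short steps, Python scripts to look and compute and a tool call to move; the robot and the scene stay as the last step left them, time stands still between calls to the robot, and variables do not carry over. Pictures are saved under pics/ and viewed, at most 10 in all, crops included, and the job is handed in when it is done.

Besides the shell and the picture viewer there is one more tool, called after ">>>" as name([rows], argument=value, ...), one row to a line, values as JSON. drive_tool: Moves the arm, as the interface text tells. Its arguments: {"type":"object","properties":{"commands":{"type":"array"},"gripper":{"type":"number"}},"required":["commands"]}

```bash
mkdir -p pics; cat > h.py <<'E'
import numpy as np, cv2
from bench import get_obs, snapshot, close_job
def cloud(s):
    R=cv2.Rodrigues(np.array(s["rvec"],float))[0]; t=np.array(s["tvec"],float).ravel()
    z=s["range_z"]; v,u=np.mgrid[:z.shape[0],:z.shape[1]]
    P=np.stack([(u-s["cx"])/s["fx"]*z,(v-s["cy"])/s["fy"]*z,z],-1)
    W=(P-t)@R
    W[z<=0]=np.nan
    return W
E
python3 - <<'E'
from h import *
o=get_obs(); print(o)
for n in("top","side"):
    s=snapshot(n); np.savez(n,**s); cv2.imwrite(f"pics/{n}0.png",s["image"])
    print(n,s["fx"],-cv2.Rodrigues(np.array(s["rvec"],float))[0].T@np.array(s["tvec"]).ravel())
E
```

```text
{'time': 0.0, 'joint_positions': array([-1.36810056e+00,  8.79570810e-02,  1.37226451e+00,  1.18268374e-05,
        1.68360117e+00, -1.03071195e-01]), 'qvel': array([ 0.001401  ,  0.00020581, -0.00151768, -0.0010917 ,  0.00075905,
       -0.00034681]), 'joint_torque': array([ 5.18051384e-04, -3.40185428e+01, -3.02425039e+01,  7.16775586e-02,
        3.28826567e-02, -1.77904067e-04]), 'tool_pos': array([ 0.16545656, -0.52389122,  0.18379791]), 'ee_rot': array([-3.13937559e+00, -2.41145050e-04,  3.05768017e-01]), 'wrist_force': array([-0.14619027,  0.66002378, -0.13768592]), 'wrist_torque': array([-0.02684334,  0.01699087, -0.02143906]), 'finger_force': 0.0, 'width': 0.09377305247235686}
top 470.75361382081275 [0.36393501 0.01079791 1.04539846]
side 382.23280099978734 [0.37596367 0.5341359  0.58943567]
```

View pics/top0.png

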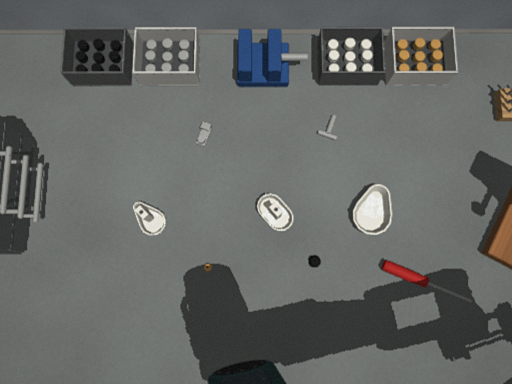

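View pics/side0.png

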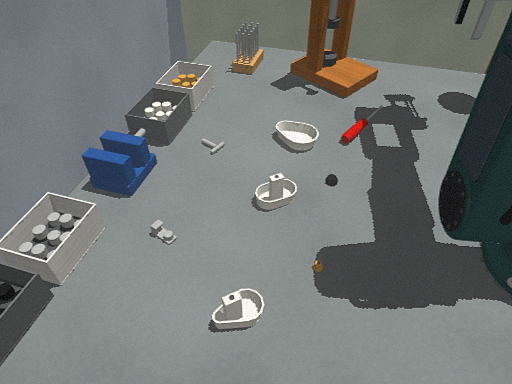

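The top view shows the small pear at about (149,217) with its narrow end up-left, the oblong at (275,211) and the large pear at (372,209) with its narrow end up. The side view agrees. Next I fit the known outlines to the depth points at rim height.

```bash
cat >> h.py <<'E'
from scipy.optimize import least_squares
def sd(p,r1,r2,c=.023):
    # signed distance to the hull of circles r1 at (-c,0), r2 at (c,0)
    x=p[:,0]+c; y=abs(p[:,1]); h=2*c; b=(r1-r2)/h; a=np.sqrt(1-b*b)
    k=-b*y+a*x  # along the flank
    k=x*a-y*b
    return np.where(k<0,np.hypot(x,y)-r1,np.where(k>a*h,np.hypot(x-h,y)-r2,x*b+y*a-r1))
def fit(p,r1,r2,th):
    best=None
    for t0 in (np.arange(0,2*np.pi,.6) if th is None else [th]):
        f=lambda q:sd((p-q[:2])@np.array([[np.cos(q[2]),-np.sin(q[2])],[np.sin(q[2]),np.cos(q[2])]]),r1,r2)
        r=least_squares(f,[*p.mean(0),t0],loss="soft_l1",f_scale=.002,x_scale=[.01,.01,.1])
        if best is None or r.cost<best.cost: best=r
    return best.x, np.sqrt(np.mean(f(best.x)**2)) 
E
python3 - <<'E'
from h import *
cl={}
for n in("top","side"):
    s=np.load(n+".npz"); W=cloud(s); im=s["image"].astype(int); cl[n]=W
    px={"top":{"small":(149,217),"obl":(275,211),"large":(372,209)},"side":{"small":(238,312),"obl":(276,195),"large":(297,134)}}[n]
    flat=W[(abs(W[...,2])<.01)]; print(n,"counter z",np.nanmedian(flat[:,2]))
    for k,(u,v) in px.items():
        m=np.zeros(W.shape[:2],bool); m[v-40:v+41,u-40:u+41]=1
        P=W[m&(im.min(-1)>90)&(W[...,2]>.012)&(W[...,2]<.075)]
        if n=="top": c0=np.median(P[:,:2],0)
        P=P[np.hypot(*(P[:,:2]-np.median(P[:,:2],0)).T)<.08]
        hr=.028 if k=="large" else .026
        top=P[P[:,2]>.055]
        print(k,len(P),P[:,:2].mean(0),"post",len(top),top[:,:].mean(0) if len(top) else "")
        R=P[abs(P[:,2]-hr+.001)<.004][:,:2]
        w=.002 if k=="large" else .0015
        if k=="small": print(len(R),fit(R,.029-w,.012-w,None))
        if k=="large": print(len(R),fit(R,.043-w,.026-w,None))
        if len(top)>8:
            r=cv2.minAreaRect((top[:,:2]*1000).astype(np.float32)); print("postrect",r)
E
```

```text
top counter z -0.00031098969101029945
small 372 [0.498217   0.25367938] post 106 [0.50238907 0.25633998 0.06273736]
171 (array([0.50285401, 0.25706124, 0.76576294]), np.float64(0.004901325310285366))
postrect ((503.0196838378906, 256.9834289550781), (28.440637588500977, 16.304672241210938), 42.34602737426758)
obl 367 [ 0.51129228 -0.02627731] post 94 [ 0.50812211 -0.02609734  0.06330268]
postrect ((508.2641296386719, -26.33220100402832), (27.690628051757812, 16.246353149414062), 40.17383575439453)
large 544 [ 0.51850574 -0.2460245 ] post 0 
324 (array([ 0.52253553, -0.24438424, -0.32874295]), np.float64(0.0021234354779689955))
side counter z 0.0001023001866352069
small 979 [0.49878739 0.25765313] post 209 [0.50392839 0.26061643 0.06251186]
353 (array([0.50529174, 0.25854503, 0.75175992]), np.float64(0.004553052809368134))
postrect ((504.58074951171875, 259.036865234375), (27.7830810546875, 16.350543975830078), 41.67512893676758)
obl 697 [ 0.50904029 -0.01947082] post 110 [ 0.5095747  -0.02187686  0.0620963 ]
postrect ((510.0948181152344, -24.698287963867188), (28.75302505493164, 17.032018661499023), 41.6624641418457)
large 530 [ 0.51417155 -0.24447311] post 0 
258 (array([ 0.52456335, -0.24213308,  5.96969588]), np.float64(0.0019353270633309136))
```

The two views agree to about 2 mm. The small shell is at (0.504, 0.2575) with yaw 0.74, and the large one at (0.5235, -0.243) with yaw -0.32. I'll turn first, then travel toward the small shell.

>>> drive_tool([
  [0,0,0,0,0,-0.86],
  [0,0,0,0,0,-0.86],
  [0,0,0,0,0,-0.86],
  [0,0,0,0,0,-0.86],
  [0,0,0,0,0,-0.86],
  [0.745,-0.34,0,0,0,0],
  [0.745,-0.34,0,0,0,0],
  [0.745,-0.34,0,0,0,0],
  [0.745,-0.34,0,0,0,0],
  [0.745,-0.34,0,0,0,0],
  [0.745,-0.34,0,0,0,0],
  [0.745,-0.34,0,0,0,0],
  [0.745,-0.34,0,0,0,0],
  [0.745,-0.34,0,0,0,0],
  [0.745,-0.34,0,0,0,0],
  [0.745,-0.34,0,0,0,0],
  [0.745,-0.34,0,0,0,0],
  [0.745,-0.34,0,0,0,0],
  [0.745,-0.34,0,0,0,0],
  [0.745,-0.34,0,0,0,0],
], gripper=0)

```text
time: 2.6
tool_pos: [0.36, -0.0721, 0.1845]
ee_rot: [-3.141, 0.0, 0.736]
wrist_force: [0.2, -0.7, -0.0]
width: 0.0941
finger_force: 0.0
```

>>> drive_tool([
  [0.745,-0.34,0,0,0,0],
  [0.745,-0.34,0,0,0,0],
  [0.745,-0.34,0,0,0,0],
  [0.745,-0.34,0,0,0,0],
  [0.745,-0.34,0,0,0,0],
  [0.745,-0.34,0,0,0,0],
  [0.745,-0.34,0,0,0,0],
  [0.745,-0.34,0,0,0,0],
  [0.745,-0.34,0,0,0,0],
  [0.745,-0.34,0,0,0,0],
  [0.745,-0.34,0,0,0,0],
  [0,0,0,0,0,0],
  [0,0,0,0,0,0],
])

```text
time: 4.22
tool_pos: [0.5022, 0.257, 0.1844]
ee_rot: [3.142, 0.002, 0.736]
wrist_force: [-0.5, 0.1, -0.5]
width: 0.0943
finger_force: 0.0
```

```bash
cat >> h.py <<'E'
def go(x,y,z,psi):
    o=get_obs(); p=o["tool_pos"]; a=o["ee_rot"][2]; d=np.array([x,y,z])-p
    e=[d[0]*np.cos(a)+d[1]*np.sin(a), d[0]*np.sin(a)-d[1]*np.cos(a), -d[2]]
    print("t",o["time"],"at",p.round(4),o["ee_rot"].round(4),"units",(np.array(e)/.04).round(3),"wz",round(-(psi-a)/.1,3),"w",o["width"],"F",o["wrist_force"].round(1),o["finger_force"])
E
python3 -c "
from h import *
go(.504,.2577,.033,.737)"
```

```text
t 4.225 at [0.5022 0.257  0.1844] [3.1416e+00 1.6000e-03 7.3580e-01] units [0.045 0.019 3.785] wz -0.012 w 0.09434148457469196 F [-0.5  0.1 -0.5] 0.0
```

>>> drive_tool([
  [0.04,0.02,0.6,0,0,0],
  [0,0,0.6,0,0,0],
  [0,0,0.6,0,0,0],
  [0,0,0.6,0,0,0],
  [0,0,0.6,0,0,0],
  [0,0,0.4,0,0,0],
  [0,0,0.26,0,0,0],
  [0,0,0.1,0,0,0],
  [0,0,0,0,0,0],
  [0,0,0,0,0,0],
])

```text
time: 5.48
tool_pos: [0.505, 0.2584, 0.0355]
ee_rot: [3.141, -0.002, 0.736]
wrist_force: [0.7, -0.1, 0.6]
width: 0.0941
finger_force: 0.0
```

```bash
python3 - <<'E'
from h import *
go(.504,.2577,.033,.737)
s=snapshot("side"); cv2.imwrite("pics/s1.png",cv2.resize(s["image"][220:372,140:340],None,fx=4,fy=3.9,interpolation=2))
E
```

```text
t 5.475 at [0.505  0.2584 0.0355] [ 3.1409e+00 -1.6000e-03  7.3580e-01] units [-0.03  -0.003  0.062] wz -0.012 w 0.09411080115844717 F [ 0.7 -0.1  0.6] 0.0
```

View pics/s1.png

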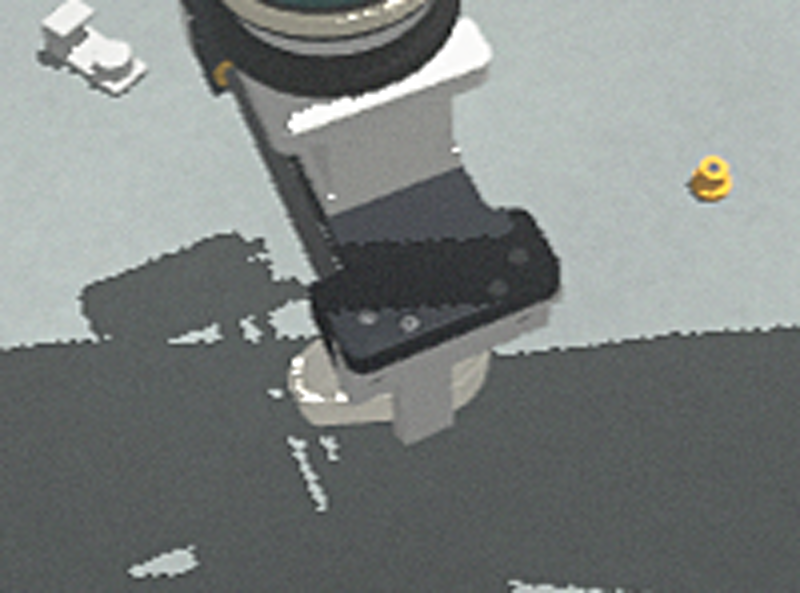

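The fingers straddle the shell: the near finger is at about (425,400) in the crop, in front of the shell wall, and clear of it. I'll close on the post.

>>> drive_tool([
  [0,0,0.04,0,0,0],
  [0,0,0,0,0,0],
  [0,0,0,0,0,0],
  [0,0,0,0,0,0],
  [0,0,0,0,0,0],
  [0,0,0,0,0,0],
  [0,0,0,0,0,0],
  [0,0,0,0,0,0],
], gripper=1)

```text
time: 6.52
tool_pos: [0.5043, 0.2581, 0.0329]
ee_rot: [3.141, 0.0, 0.736]
wrist_force: [1.3, -0.2, 0.2]
width: 0.017
finger_force: 0.3
```

>>> drive_tool([
  [0,0,0,0,0,0],
  [0,0,0,0,0,0],
  [0,0,0,0,0,0],
])

```text
time: 6.9
tool_pos: [0.5044, 0.2581, 0.0329]
ee_rot: [3.141, -0.0, 0.736]
wrist_force: [0.0, -1.0, -0.6]
width: 0.016
finger_force: 29.9
```

>>> drive_tool([
  [0,0,-0.2,0,0,0],
  [0,0,-0.4,0,0,0],
  [0,0,-0.5,0,0,0],
  [0,0,-0.5,0,0,0],
  [0,0,-0.5,0,0,0],
  [0,0,-0.5,0,0,0],
  [0,0,-0.3,0,0,0],
  [0,0,-0.1,0,0,0],
  [0,0,0,0,0,0],
])

```text
time: 8.02
tool_pos: [0.5042, 0.2581, 0.1528]
ee_rot: [-3.142, 0.0, 0.736]
wrist_force: [-0.1, 0.7, -1.3]
width: 0.0157
finger_force: 29.9
```

```bash
python3 - <<'E'
from h import *
go(.5235,-.243,.133,-.32)
s=snapshot("side"); np.savez("side2",**s);cv2.imwrite("pics/s2.png",cv2.resize(s["image"][140:340,120:370],None,fx=3,fy=3,interpolation=2))
E
```

```text
t 8.025 at [0.5042 0.2581 0.1528] [-3.1416e+00  3.0000e-04  7.3580e-01] units [-8.051  9.61   0.495] wz 10.558 w 0.015668651906630325 F [-0.1  0.7 -1.3] 29.904432892799377
```

View pics/s2.png

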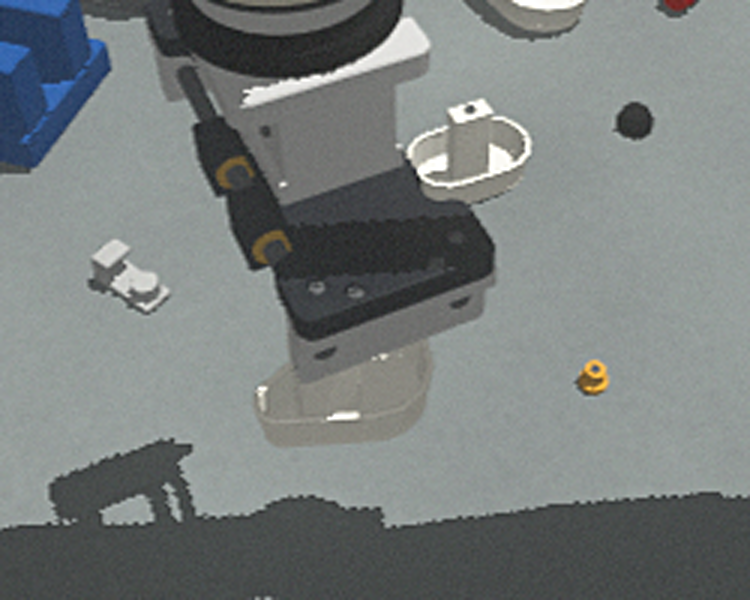

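The shell is held level, at about (345,395) in the crop, well clear of the counter. Next I turn it and carry it across.

>>> drive_tool([
  [0,0,0,0,0,0.5],
  [0,0,0,0,0,0.96],
  [0,0,0,0,0,1],
  [0,0,0,0,0,1],
  [0,0,0,0,0,1],
  [0,0,0,0,0,1],
  [0,0,0,0,0,1],
  [0,0,0,0,0,1],
  [0,0,0,0,0,1],
  [0,0,0,0,0,1],
  [0,0,0,0,0,0.7],
  [0,0,0,0,0,0.4],
])

```text
time: 9.57
tool_pos: [0.5037, 0.2579, 0.1516]
ee_rot: [3.14, 0.002, -0.322]
wrist_force: [0.2, 0.2, -2.1]
width: 0.0156
finger_force: 29.9
```

>>> drive_tool([
  [0.122,0.326,0,0,0,0],
  [0.244,0.652,0,0,0,0],
  [0.244,0.652,0,0,0,0],
  [0.244,0.652,0,0,0,0],
  [0.244,0.652,0,0,0,0],
  [0.244,0.652,0,0,0,0],
  [0.244,0.652,0,0,0,0],
  [0.244,0.652,0,0,0,0],
  [0.244,0.652,0,0,0,0],
  [0.244,0.652,0,0,0,0],
  [0.244,0.652,0,0,0,0],
  [0.244,0.652,0,0,0,0],
  [0.244,0.652,0,0,0,0],
  [0.244,0.652,0,0,0,0],
  [0.244,0.652,0,0,0,0],
  [0.244,0.652,0,0,0,0],
  [0.244,0.652,0,0,0,0],
  [0.244,0.652,0,0,0,0],
  [0.122,0.326,0,0,0,0],
  [0,0,0,0,0,0],
])

```text
time: 12.08
tool_pos: [0.5227, -0.2434, 0.1525]
ee_rot: [-3.141, 0.001, -0.322]
wrist_force: [-1.2, 0.1, -1.1]
width: 0.0158
finger_force: 29.9
```

```bash
python3 - <<'E'
from h import *
go(.5235,-.243,.038,-.32)
s=snapshot("side"); np.savez("side3",**s);cv2.imwrite("pics/s3.png",cv2.resize(s["image"][40:190,200:400],None,fx=4,fy=4,interpolation=2))
W=cloud(s); m=np.zeros(W.shape[:2],bool); m[60:170,240:350]=1
im=s["image"].astype(int)
P=W[m&(W[...,2]>.11)&(W[...,2]<.16)&(np.hypot(W[...,0]-.52,W[...,1]+.24)<.09)]
print(len(P),np.histogram(P[:,2],np.arange(.11,.161,.004)))
R=P[abs(P[:,2]-.1445)<.0035][:,:2]; print(len(R),fit(R,.0275,.0105,-.32))
E
```

```text
t 12.075 at [ 0.5227 -0.2434  0.1525] [-3.1412e+00  1.1000e-03 -3.2150e-01] units [ 0.015 -0.016  2.861] wz -0.015 w 0.0158199548623601 F [-1.2  0.1 -1.1] 29.90425318479538
652 (array([  0,   0,  25,  74,  70,  67,  87,  93, 118,  60,  23,  24]), array([0.11 , 0.114, 0.118, 0.122, 0.126, 0.13 , 0.134, 0.138, 0.142,
       0.146, 0.15 , 0.154, 0.158]))
194 (array([ 0.52161227, -0.24283392, -0.35302741]), np.float64(0.006399862079497165))
```

View pics/s3.png

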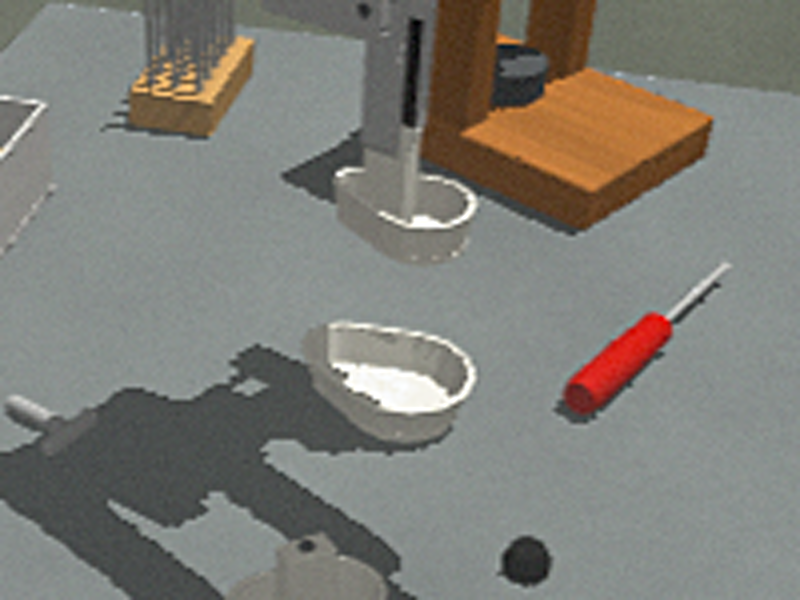

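The held pear at (405,215) hangs above the large one at (390,385), and both narrow ends point up-left. I lower it to about 1 cm above the floor and look again.

>>> drive_tool([
  [0.015,-0.015,0.3,0,0,0],
  [0,0,0.5,0,0,0],
  [0,0,0.5,0,0,0],
  [0,0,0.5,0,0,0],
  [0,0,0.4,0,0,0],
  [0,0,0.25,0,0,0],
  [0,0,0.1,0,0,0],
  [0,0,0,0,0,0],
  [0,0,0,0,0,0],
])

```text
time: 13.25
tool_pos: [0.5246, -0.2427, 0.0519]
ee_rot: [3.141, -0.002, -0.32]
wrist_force: [0.4, -0.1, -0.9]
width: 0.0158
finger_force: 29.9
```

```bash
python3 - <<'E'
from h import *
go(.5235,-.243,.038,-.32)
s=snapshot("side"); np.savez("side4",**s);cv2.imwrite("pics/s4.png",cv2.resize(s["image"][80:180,240:370],None,fx=6,fy=6,interpolation=2))
E
```

```text
t 13.25 at [ 0.5246 -0.2427  0.0519] [ 3.1412e+00 -1.7000e-03 -3.2030e-01] units [-0.025  0.016  0.347] wz -0.003 w 0.01575577168717019 F [ 0.4 -0.1 -0.9] 29.904596507549286
```

View pics/s4.png

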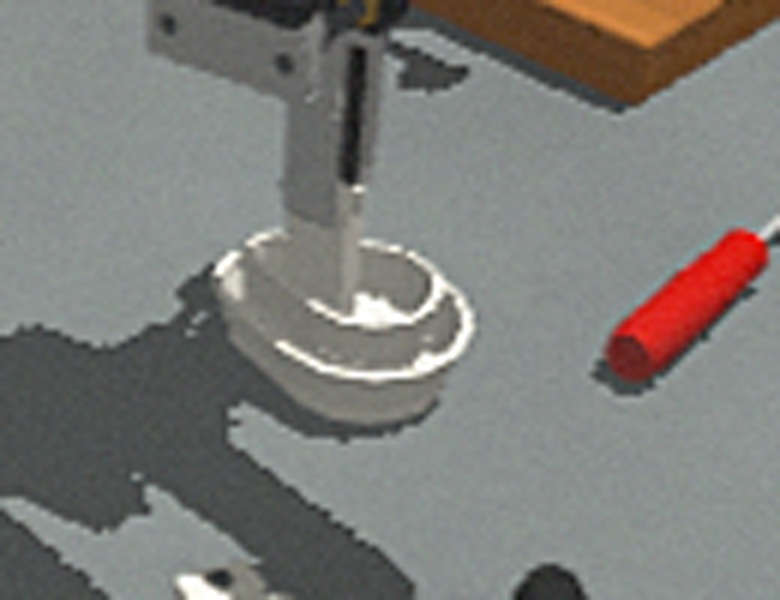

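The small shell at about (340,270) is inside the large rim with a gap all round. I go on down slowly.

>>> drive_tool([
  [-0.01,0.01,0.05,0,0,0],
  [0,0,0.05,0,0,0],
  [0,0,0.05,0,0,0],
  [0,0,0.05,0,0,0],
  [0,0,0.04,0,0,0],
  [0,0,0.02,0,0,0],
  [0,0,0,0,0,0],
  [0,0,0,0,0,0],
])

```text
time: 14.3
tool_pos: [0.5236, -0.2427, 0.0407]
ee_rot: [3.141, -0.0, -0.32]
wrist_force: [0.8, -0.3, -1.1]
width: 0.0154
finger_force: 29.9
```

>>> drive_tool([
  [0,0,0.025,0,0,0],
  [0,0,0.025,0,0,0],
  [0,0,0,0,0,0],
])

```text
time: 14.68
tool_pos: [0.5235, -0.2426, 0.0384]
ee_rot: [3.142, 0.0, -0.32]
wrist_force: [0.2, -0.1, -0.2]
width: 0.0156
finger_force: 29.9
```

>>> drive_tool([
  [0,0,0.02,0,0,0],
  [0,0,0,0,0,0],
])

```text
time: 14.92
tool_pos: [0.5237, -0.2427, 0.0379]
ee_rot: [3.141, -0.0, -0.32]
wrist_force: [-0.5, 0.1, -1.4]
width: 0.0157
finger_force: 29.9
```

>>> drive_tool([
  [0,0,0.015,0,0,0],
  [0,0,0,0,0,0],
])

```text
time: 15.18
tool_pos: [0.5237, -0.2428, 0.0379]
ee_rot: [3.141, -0.001, -0.32]
wrist_force: [-1.7, -0.1, 3.5]
width: 0.0159
finger_force: 29.9
```

>>> drive_tool([
  [0,0,0.015,0,0,0],
  [0,0,0,0,0,0],
])

```text
time: 15.42
tool_pos: [0.5237, -0.2428, 0.0379]
ee_rot: [3.141, -0.001, -0.32]
wrist_force: [-2.5, 0.8, 5.6]
width: 0.0159
finger_force: 29.9
```

Contact with the floor came at the expected height (0.033 + 0.005), so I release and withdraw.

>>> drive_tool([
  [0,0,0,0,0,0],
  [0,0,0,0,0,0],
  [0,0,0,0,0,0],
  [0,0,0,0,0,0],
  [0,0,0,0,0,0],
], gripper=0.4)

```text
time: 16.05
tool_pos: [0.5236, -0.2426, 0.0365]
ee_rot: [3.142, 0.0, -0.32]
wrist_force: [0.2, 0.1, 0.7]
width: 0.0562
finger_force: 0.0
```

>>> drive_tool([
  [0,0,-0.1,0,0,0],
  [0,0,-0.2,0,0,0],
  [0,0,-0.5,0,0,0],
  [0,0,-0.7,0,0,0],
  [0,0,-0.7,0,0,0],
  [0,0,-0.7,0,0,0],
  [-0.7,0,-0.3,0,0,0],
  [-0.7,0.3,0,0,0,0],
  [-0.7,0.3,0,0,0,0],
  [-0.7,0.3,0,0,0,0],
  [-0.7,0.3,0,0,0,0],
  [0,0,0,0,0,0],
])

```text
time: 17.55
tool_pos: [0.3748, -0.2444, 0.1657]
ee_rot: [3.141, -0.002, -0.322]
wrist_force: [0.4, 0.4, -0.1]
width: 0.0563
finger_force: 0.0
```

```bash
python3 - <<'E'
from h import *
go(.5235,-.243,.038,-.32)
s=snapshot("side"); t=snapshot("top")
a=cv2.resize(s["image"][80:180,240:370],(520,400)); b=cv2.resize(t["image"][150:270,320:420],None,fx=2.8,fy=3.3)
b=cv2.resize(b,(280,400)); cv2.imwrite("pics/s5.png",np.hstack([a,b]))
for s in(s,t):
    W=cloud(s); P=W[(W[...,2]>.06)&(W[...,2]<.076)&(np.hypot(W[...,0]-.5235,W[...,1]+.243)<.03)]
    if len(P)>8: print(len(P),P[:,2].mean(),cv2.minAreaRect((P[:,:2]*1000).astype(np.float32)))
    P=W[(abs(W[...,2]-.0275)<.0035)&(np.hypot(W[...,0]-.5235,W[...,1]+.243)<.08)]
    if len(P)>20:
        q=P[:,:2]-[.5235,-.243]; c,sn=np.cos(-.32),np.sin(-.32); d=sd(q@np.array([[c,-sn],[sn,c]]),.041,.024)
        print(fit(P[d>-.006][:,:2],.041,.024,-.32))
E
```

```text
t 17.55 at [ 0.3748 -0.2444  0.1657] [ 3.1406e+00 -2.1000e-03 -3.2220e-01] units [ 3.515 -1.212  3.192] wz -0.022 w 0.05628510874000201 F [ 0.4  0.4 -0.1] 0.0
75 0.06696742391185206 ((522.325439453125, -241.2354278564453), (17.045305252075195, 26.591821670532227), 71.91093444824219)
(array([ 0.5245921 , -0.24240899, -0.33093428]), np.float64(0.0018622342815702608))
111 0.06831158211256065 ((521.5670776367188, -242.88375854492188), (16.312612533569336, 28.82221221923828), 68.44695281982422)
(array([ 0.52265619, -0.24434463, -0.34346504]), np.float64(0.002115224246299254))
```

View pics/s5.png

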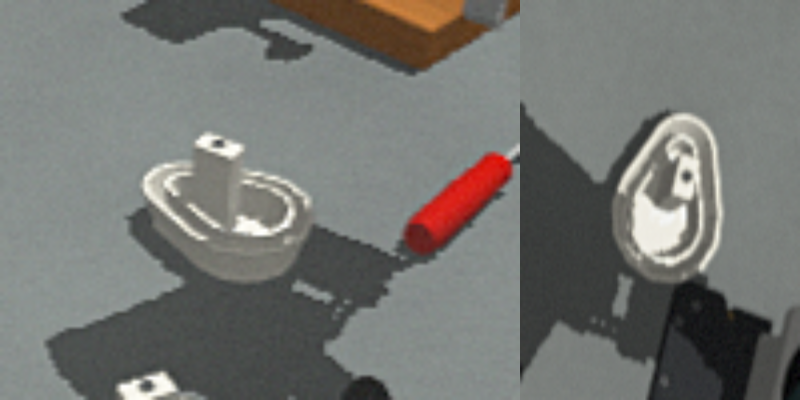

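The small shell sits flat and centred in the large one. Its post top is at 0.068 m against 0.069 expected, it is off centre by about 2 mm, and the narrow ends agree. I hand in the job.

```bash
python3 -c "
from bench import close_job
print(close_job())"
```

```text
the job is handed in; nothing more can be done
None
```

The small pear-shaped shell now sits flat in the large one, narrow end in narrow end and about 2 mm off centre; I never touched the oblong shell, and I handed in the job at about 17.6 s of the 34 s allowed.

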